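Set the tablet dispenser's thumbwheel to five and shut its tray

ROBOT

A 6-joint arm with a two-finger parallel gripper is mounted at the origin on the work surface. World frame = base frame: x ahead of the robot, y to its left, z up, the work surface at z = 0. Lengths are in m, angles in degrees, forces in N, time in s.
With the tool pointing down it reaches from about 0.3 to 0.75 m from the base axis. Payload 8.5 kg.
Tool frame: the origin (TCP) lies midway between the tips of the shut fingers; the grasp point (between the pads) lies 19 mm behind it; y points along the fingers, x is the direction in which the jaws open and shut, and the axes are right-handed (so a half turn about y gives the same grasp; the last joint's range is limited). The gripper opens to 85 mm and grips with 20 to 120 N. Pads are 22 mm wide; open, the fingers measure 114 mm over their backs; the gripper's body (76 mm by 85 mm) begins 54 mm behind the grasp point. The pads swing forward as they close: fully open they stand 13 mm farther back than shut.
Start: joints at [-78.341, 21.807, 74.336, -0, 83.858, -12.336], TCP at [0.224, -0.502, 0.231] pointing down, gripper open.
Joint ranges: [-178.18, 178.18], [-50.72, 133.34], [12.68, 142.11], [-81.47, 261.47], [9.98, 163.14], [-165.26, 165.26]. Speed limits (degrees/s): [136.94, 136.94, 180, 180, 180, 180].

INTERFACE

Orientations are given as a 3x3 rotation matrix whose columns are the frame's x, y, z axes.
In Python, from rig import env gives the robot as it stands.
- The arm moves only by the tool carry_out, never from a script. Its argument "plan" is a list of rows, each a list of 3 entries, a list of its own where there are three numbers: the shift along the tool's x, y, z in m, then the turn, a rotation vector about the tool's x, y, z in degrees, then the finger opening in m, from 0 to 0.0854. In form: [[[dx, dy, dz], [ax, ay, az], jaw], ...]. A call has 1 to 8 rows; each row shifts and turns the commanded pose from where the row before left it, along the tool's axes as they then stand; what a row does not reach is not made up. A row lasts 1/8 s, in which the tool goes at most 62.5 mm and 10.7 degrees, less where a joint would pass 70% of its speed; a pose out of reach is approached as far as the arm can. A call is refused whole if a number of a shift passes 0.0625 or a number of a turn 10.7, either way. A call with a gripper value outside its range is refused whole. The fingers move at their own pace and stop on an object; "force" is the grip in N (left out, the last holds). Time passes only in rows, so rows that do not move let the fingers close. It gives the time, the measured TCP pose, the force and the opening at its end, in the units of the state.
- env.observe(): the state, without advancing time (a new reading comes with each control period).
- env.get_image(name): name is "side" or "top" or "wrist"; returns a dict with "image" (480x640x3 uint8, red, green, blue), "vfov" (degrees; the focal length in pixels is half the picture's height over the tangent of half this angle, whatever the lens; pixels are square), "cx", "cy" (the principal point, pixels), "rvec" (rotation vector, rad) and "tvec" (3), from world to camera coordinates, as OpenCV has them; the wrist camera has in their place "tool_from_camera" (4x4, takes a point from camera to tool coordinates, whose origin is the TCP and whose axes are the tool frame's). Camera axes: x right, y down, z forward; pixel columns grow to the right and rows downward; lengths in m; the calibration is good to about 2 mm. A picture is of the moment at which its call begins: read the wrist's pose just before it. There is no depth.
- env.close_job(): hands the job in, once; it reports no verdict.
Trained networks look in a picture, given as the dict that the camera call returned (one of the last four; its "shot" number tells which), for a name from the list of things; names that differ only in an ending like _2 or _b are one class to them, and where a whole thing is asked for, a point or a joint stands for the part that bears it (a point fixed in the world has none). Each returns a list of dicts, best first, with "conf" (0 to 1); they miss things now and then, are a little off and sometimes report something else, mostly with a low value. They report only what shows in the picture. A call takes as long as a camera call.
- env.outline_of(target, picture): "mask" (480x640 bool, what is visible of it) and "pixel" ([row, column] in pixels, amid what is visible of it).
The state is a dict: "time_s": time; "q": joint angles; "qvel": joint speeds; "joint_efforts": joint torques, N m; "position": TCP position; "tool_rot": TCP orientation; "ft_force": force on the tool from outside, world axes, zero at the start; "wrist_torque": the same for the moment, N m; "grip_width": finger opening in m.
Only numpy, scipy, OpenCV 4.12 (cv2) and the standard library are available. Lean on these libraries where they do the work, as an engineer would, in place of code of your own. Each camera call takes 0.05 s, during which the arm holds its last target.

TASK

Get the tablet dispenser ready for the next wash: with light fingertip pressure, roll its dotted thumbwheel until the face with five dots has clicked in between the two pointers, and take the finger off. Then push the half-open tray fully home with the wheel still on five, and leave the rack, the mallet head and the green peg where they are.

Things in the scene. Friction and masses are not known exactly. Their poses are not given: they have to be found in the camera images.
- dispenser: White tablet dispenser, fixed; 180 deep (x) x 130 wide (y) x 340 mm tall. Origin: centre of its underside; x to its back, z up: its front, with tray and wheel, faces -x. Lower front face: plane x = -90 mm, up to z = 80 mm; from there a face slopes up and back at 45 degrees to x = -30, z = 140 mm; the wheel stands 18 mm proud of the slope's middle, its axis along y.
- hopper_lip (a point): Middle of the lower front edge of the dispenser's clear acrylic hopper, which overhangs the wheel: front upright from here (x = -65, z = 175 mm in the dispenser's frame) to z = 340 mm, 124 mm wide. No tool can come straight down on the wheel: lean it 35 to 45 degrees, fingers pointing down and to the dispenser's +x, about square to the slope.
- wheel_face (a point): Nominal point on the unpressed thumbwheel's rim, mid width, between the two dark pointer bars; fixed, axes as the dispenser's; rim normal here (-0.707, 0, 0.707). The loosely fitted wheel really sits up to 4 mm off (in or out along the normal, up or down the slope): find it by touch. Wheel: white, 64 mm diameter, 28 wide, smooth; six faces with 1 to 6 black dots as on a die, four blank, parted by thin lines.
- wheel_axle (a point): Nominal centre of the thumbwheel (really up to 4 mm off), 32 mm inward of wheel_face. The wheel sits in a sprung cradle: pressed along the inward normal (0.707, 0, -0.707) it gives 5 mm, the force rising evenly from 2 to 14 N, then it is hard. Pressed with 6 to 10 N it rolls by friction with the fingertip; more than 25 N would break it.
- dose_wheel (a joint): Wheel angle, rad: 0 = one dot between the pointers, then 0.628 (20 mm of rim) a step: 0.628 two, 1.257 three, 1.885 four, 2.513 five, 3.142 six dots; stops 0.25 beyond one and six. Grows as the rim at wheel_face moves down and forward, (-0.707, 0, -0.707). Spring detent at each step (2 N at the rim): let go between two, it clicks to the nearer. Starts at one to three dots.
- tray_front (a point): Centre of the outer face of the aluminium tray's plain front panel, moving with the tray: 108 wide x 46 mm tall (z = 6 to 52 mm above the counter, this point at 29 mm). Axes as the dispenser's.
- tray (a joint): How far the tray is drawn out towards the dispenser's -x, in m: 0 = fully home on its stop, panel flush with the lower front face; 0.11 = full out. Starts 0.05 to 0.085 out; slides with 2 N of friction and stays where it is left.
- rack: Bystander: loose clear acrylic rack with slots, 90 x 140 x 78 mm, four steel skewer pegs standing in it up to 167 mm; left (+y) of the dispenser. Origin: centre of its underside.
- mallet_head: Bystander: loose black mallet head, cylinder 48 mm diameter x 75 mm lying along its own y; right (-y) of the dispenser. Origin: centre of its underside.
- green_peg: Bystander: loose green plastic clothes peg lying flat, 75 x 12 x 18 mm, right (-y) of the tray. Origin: centre of its underside.

How it is judged (in metres and radians):
On the way, in this order (a step that is already met when the one before it is completed fails the run):
1. the wheel stands clicked in at five dots (within 0.17 rad), finger off, the tray still at least 30 mm out (value of joint dose_wheel between 2.343 and 2.683 rad and contact force between the fingers and dose_wheel below 0.3 N and value of joint tray above 0.03 m and velocity of joint dose_wheel between -0.1 and 0.1 rad/s), for 0.3 s.
2. the tray is pushed fully home (within 4 mm), the wheel still at five (value of joint dose_wheel between 2.343 and 2.683 rad and contact force between the fingers and dose_wheel below 0.3 N and value of joint tray below 0.004 m), for 0.1 s.
At the end, for the whole second after the job is handed in: The wheel rests at five dots (2.513 rad, within 0.17 rad) untouched, the tray is fully home (within 4 mm), and the rack, mallet head and green peg are within 20 mm of where they started (all of step 2 and velocity of joint dose_wheel between -0.1 and 0.1 rad/s and distance of each of rack, mallet_head, green_peg from where it was at the start of the episode below 0.02 m).
It fails at once if the wheel is pressed with more than 25 N (contact force between the fingers and dose_wheel above 25 N).
It fails at once if the rack is shoved more than 20 mm (distance of rack from where it was at the start of the episode above 0.02 m).
It fails at once if the mallet head is shoved more than 20 mm (distance of mallet_head from where it was at the start of the episode above 0.02 m).
It fails at once if the green peg is shoved more than 20 mm (distance of green_peg from where it was at the start of the episode above 0.02 m).
It also fails if it takes over 48 s, if anything falls off the work surface, if the arm or the gripper's body presses on something with over 40 N, if the wrist force passes 120 N, or if a joint passes its speed limit or range.

## Working session

There is one attempt and no reset: what is moved stays moved. The work goes in short steps, Python scripts to look and compute and a tool call to move; the robot and the scene stay as the last step left them, time stands still between calls to the robot, and variables do not carry over. Pictures are saved under pics/ and viewed, and the job is handed in when it is done.

Besides the shell and the picture viewer there is one more tool, called after "Emit:" as name(argument=value, ...) on one line, values as JSON. carry_out: Moves the arm, as the interface text tells. Its arguments: {"type":"object","properties":{"plan":{"type":"array","items":{"type":"array"}},"force":{"type":"number"}},"required":["plan"]}

```bash
ls; mkdir -p pics; python3 - <<'E'
from rig import env
import cv2
s=env.observe();print(s)
for n in ["side","top","wrist"]:
    p=env.get_image(n);cv2.imwrite(f"pics/{n}0.png",p["image"][:,:,::-1])
    print({k:v for k,v in p.items() if k!="image"})
E
```

```text
pics
{'time_s': 0.0, 'q': array([-7.83419145e+01,  2.18415541e+01,  7.43862520e+01, -1.09838797e-04,
        8.38574306e+01, -1.23353004e+01]), 'qvel': array([-0.07429752, -0.05889711,  0.01200076,  0.03726866,  0.06007567,
        0.02507288]), 'joint_efforts': array([-7.05199432e-05, -4.48460591e+01, -2.31278086e+01, -1.77730235e-04,
        4.76464178e-03,  5.74204296e-05]), 'position': array([ 0.22358693, -0.50217534,  0.23069767]), 'tool_rot': array([[ 4.06631153e-01, -3.02479949e-04,  9.13592368e-01],
       [-9.13591261e-01,  1.45658788e-03,  4.06631143e-01],
       [-1.45372533e-03, -9.99998893e-01,  3.15950969e-04]]), 'ft_force': array([ 0.64736633, -0.86373019,  0.60062409]), 'wrist_torque': array([0.03132861, 0.03364547, 0.02360675]), 'grip_width': 0.08533598427671509}
{'vfov': 52.47116440838967, 'cx': 322.0589814721477, 'cy': 237.30906189925554, 'rvec': array([ 2.3121536 , -0.41378553,  0.1781279 ]), 'tvec': array([-0.57494356,  0.26162   ,  0.62940759]), 'shot': 1}
{'vfov': 43.93206555922035, 'cx': 312.28382397178945, 'cy': 243.04088266483419, 'rvec': array([ 2.14481392, -2.11097488,  0.23795111]), 'tvec': array([0.01261916, 0.64535972, 1.00093807]), 'shot': 2}
{'vfov': 64.93915511864597, 'cx': 320.1292328222043, 'cy': 234.77047872383412, 'tool_from_camera': array([[ 9.99999814e-01,  2.86250274e-04, -5.38351860e-04,
        -2.28701731e-04],
       [ 5.98841813e-04, -2.95035400e-01,  9.55486135e-01,
        -1.42045883e-01],
       [ 1.14675312e-04, -9.55486280e-01, -2.95035516e-01,
         7.52000988e-02],
       [ 0.00000000e+00,  0.00000000e+00,  0.00000000e+00,
         1.00000000e+00]]), 'shot': 3}
```

View pics/side0.png

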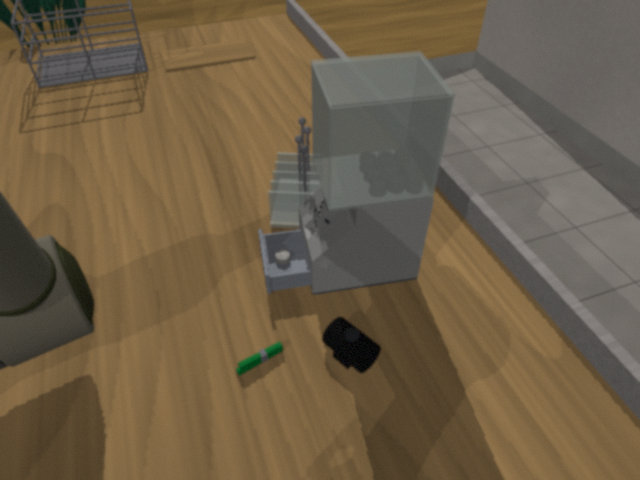

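View pics/top0.png

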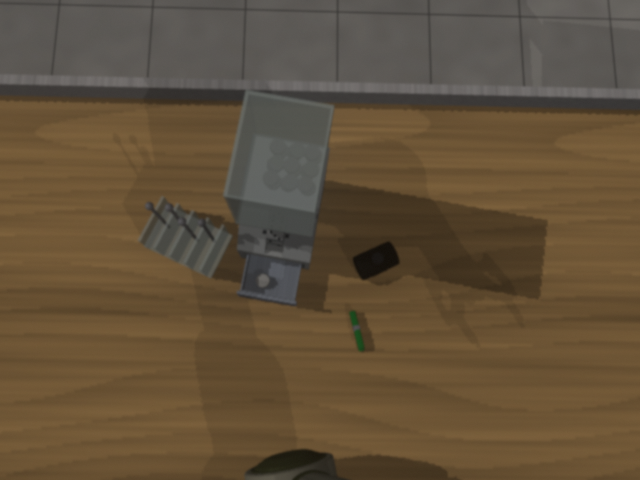

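View pics/wrist0.png

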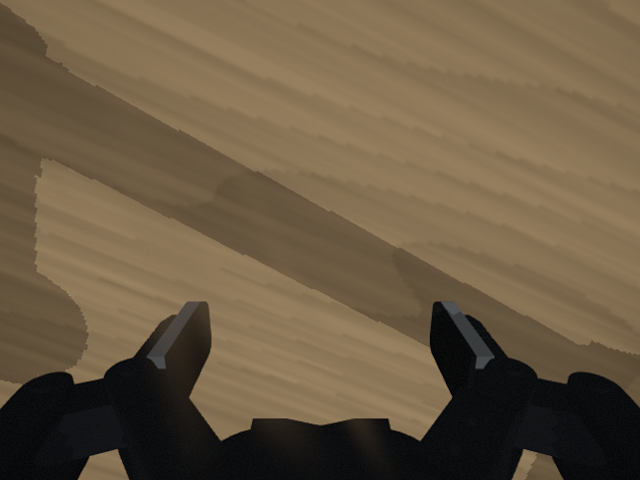

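The side view shows the dispenser centred near (370,180) with the tray drawn out at (285,262). The top view has the tray front edge around (240,295)-(296,303) and the wheel near (275,240). I'll zoom in on both to pick out corners.

```bash
python3 - <<'E'
import cv2
a=cv2.imread("pics/side0.png")[40:310,240:470];cv2.imwrite("pics/side0z.png",cv2.resize(a,None,fx=2.2*1.0,fy=2.2,interpolation=cv2.INTER_CUBIC))
a=cv2.imread("pics/top0.png")[80:320,130:410];cv2.imwrite("pics/top0z.png",cv2.resize(a,None,fx=2.5,fy=2.5,interpolation=cv2.INTER_CUBIC))
E
```

```text
(no output)
```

View pics/side0z.png

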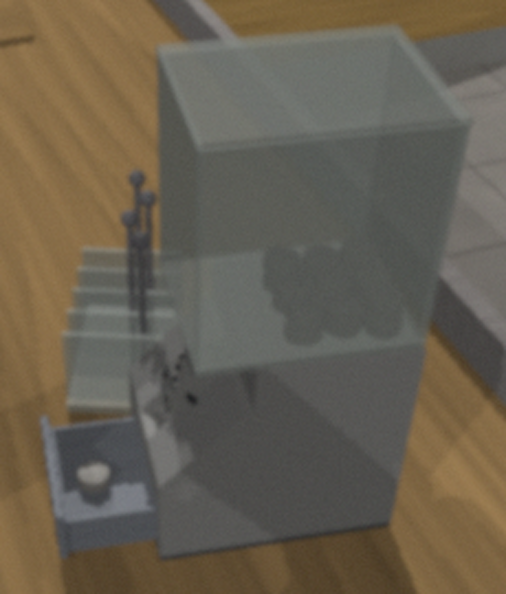

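View pics/top0z.png

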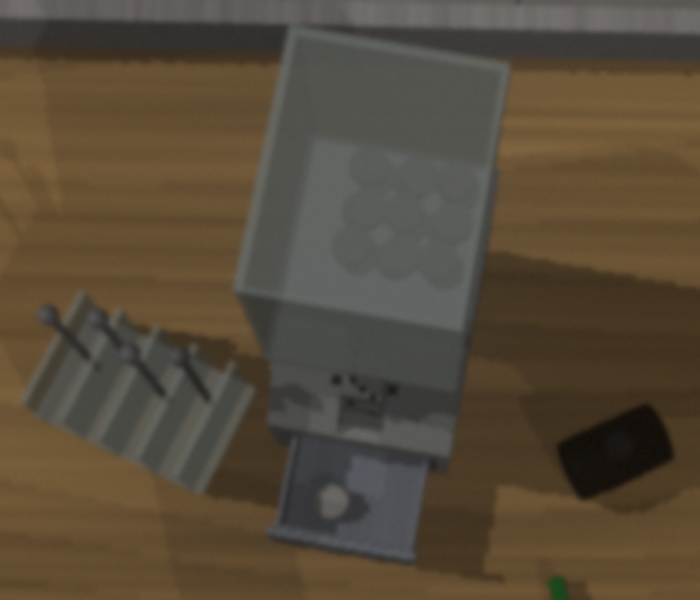

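```bash
cat > h.py <<'E'
import numpy as np,cv2
from scipy.optimize import least_squares
CAL={"side":(52.47116440838967,322.0589814721477,237.30906189925554,[2.3121536,-0.41378553,0.1781279],[-0.57494356,0.26162,0.62940759]),
"top":(43.93206555922035,312.28382397178945,243.04088266483419,[2.14481392,-2.11097488,0.23795111],[0.01261916,0.64535972,1.00093807])}
def proj(cam,P):
    v,cx,cy,r,t=CAL[cam];f=240/np.tan(np.radians(v/2))
    K=np.array([[f,0,cx],[0,f,cy],[0,0,1.]])
    return cv2.projectPoints(np.float64(P).reshape(-1,1,3),np.float64(r),np.float64(t),K,None)[0][:,0]
def Rz(a): return np.array([[np.cos(a),-np.sin(a),0],[np.sin(a),np.cos(a),0],[0,0,1]])
E
cat > fit.py <<'E'
from h import *
S=lambda x,y:(x/2.2+240,y/2.2+40)
T=lambda x,y:(x/2.5+130,y/2.5+80)
def model(p):
    b=p[4];d=p[3]
    L=[("side",(-.09,-.065,0),S(160,555)),("side",(.09,-.065,0),S(388,523)),("side",(-.065,-.062,.34),S(202,147)),("side",(b,-.062,.34),S(467,123)),
    ("side",(-.065,.062,.34),S(160,46)),("side",(-.065,-.062,.175),S(198,372)),
    ("top",(-.065,.062,.34),T(236,291)),("top",(-.065,-.062,.34),T(464,331)),("top",(b,.062,.34),T(290,28)),("top",(b,-.062,.34),T(508,65)),
    ("top",(-.09,.065,.08),T(268,428)),("top",(-.09,-.065,.08),T(448,458)),
    ("top",(-.09-d,.054,.052),T(270,533)),("top",(-.09-d,-.054,.052),T(412,560)),("side",(-.09-d,-.054,.006),S(63,553)),("side",(-.09-d,.054,.052),S(44,418))]
    R=Rz(p[2]);o=np.array([p[0],p[1],0])
    return np.array([proj(c,R@np.array(P)+o)[0]-u for c,P,u in L])
r=least_squares(lambda p:model(p).ravel(),[.6,0,-.15,.07,.09],loss="soft_l1")
p=r.x;print(p,np.degrees(p[2]));print(model(p).round(1))
R=Rz(p[2]);o=np.array([p[0],p[1],0])
n=np.array([-.7071,0,.7071]);wf=np.array([-.06,0,.11])+n*.018
print("wheel_face",R@wf+o,"lip",R@[-.065,0,.175]+o,"tray",R@[-.09-p[3],0,.029]+o)
np.save("p.npy",p)
E
python3 fit.py
```

```text
[ 0.70661619  0.07753205 -0.15963085  0.07172137  0.08666273] -9.1461737177816
[[ 0.2  4.2]
 [ 0.9  2.8]
 [-1.5  0.5]
 [ 0.5 -0.6]
 [-1.3  0.7]
 [-1.3  4.3]
 [-1.3 -1.2]
 [-0.9 -1. ]
 [-0.8 -0. ]
 [ 0.3  0.6]
 [-0.7 -1.8]
 [ 0.3 -0.9]
 [-1.9 -0.7]
 [ 1.3 -0.9]
 [-0.3  4.2]
 [-1.   0.4]]
wheel_face [0.63481305 0.08909241 0.1227278 ] lip [0.6424426  0.08786404 0.175     ] tray [0.54695094 0.10323827 0.029     ]
```

```bash
cat >> h.py <<'E'
from scipy.spatial.transform import Rotation as Rot
def tool(a,th):
    a,th=np.radians(a),np.radians(th)
    x=np.array([np.cos(a),np.sin(a),0]);zh=np.array([-np.sin(a),np.cos(a),0]);d=np.array([0,0,-1.])
    return np.c_[x,np.cos(th)*d-np.sin(th)*zh,np.cos(th)*zh+np.sin(th)*d]
def rows(pos,R,poses,jaw=0):
    """rounded relative rows from (pos,R) through poses"""
    out=[];pos=pos.copy();R=R.copy()
    for P,Q in poses:
        s=np.round(R.T@(P-pos),4);t=np.round(np.degrees(Rot.from_matrix(R.T@Q).as_rotvec()),2)
        pos=pos+R@s;R=R@Rot.from_rotvec(np.radians(t)).as_matrix()
        out.append([s.tolist(),t.tolist(),jaw])
    return out
E
python3 - <<'E'
from h import *
from rig import env
import json
s=env.observe()
p=np.load("p.npy")
wf=np.array([.6348,.0891,.1227]);yaw=np.degrees(p[2])
T=tool(90+yaw,45)
goal=wf-.13*T[:,1]
print(goal)
N=18;ps=[]
p0=s["position"];r0,a0=np.hypot(*p0[:2]),np.arctan2(p0[1],p0[0]);r1,a1=np.hypot(*goal[:2]),np.arctan2(goal[1],goal[0])
for i in range(1,N+1):
    f=i/N;r=r0+(r1-r0)*f;a=a0+(a1-a0)*f
    ps.append((np.array([r*np.cos(a),r*np.sin(a),p0[2]+(goal[2]-p0[2])*f]),tool(-66+(90+yaw+66)*f,45*f)))
for i,r in enumerate(rows(p0,s["tool_rot"],ps)): print(json.dumps(r)+",")
# bystanders
for n in ["rack","mallet_head","green_peg"]:
  for c in ["top"]:
    q=env.get_image(c);o=env.outline_of(n,q)
    if o:
        v,cx,cy,rv,t=CAL[c];f=240/np.tan(np.radians(v/2));Rc=cv2.Rodrigues(np.float64(rv))[0];C=-Rc.T@np.array(t)
        y,x=o[0]["pixel"];d=Rc.T@[(x-cx)/f,(y-cy)/f,1];print(n,o[0]["conf"],C+d*(.02-C[2])/d[2])
E
```

```text
[0.54404484 0.10371165 0.21462388]
[[-0.0013, 0.0009, 0.0409], [-2.51, -8.16, -0.24], 0],
[[0.0015, -0.0009, 0.0409], [-2.5, -8.14, -0.53], 0],
[[0.0042, -0.0026, 0.0407], [-2.49, -8.11, -0.89], 0],
[[0.0071, -0.0044, 0.0402], [-2.5, -8.07, -1.24], 0],
[[0.0097, -0.006, 0.0394], [-2.5, -8.0, -1.59], 0],
[[0.0124, -0.0076, 0.0383], [-2.49, -7.93, -1.94], 0],
[[0.0151, -0.009, 0.0371], [-2.5, -7.83, -2.28], 0],
[[0.0176, -0.0103, 0.0356], [-2.49, -7.72, -2.63], 0],
[[0.0201, -0.0114, 0.034], [-2.5, -7.61, -2.95], 0],
[[0.0225, -0.0123, 0.0321], [-2.5, -7.47, -3.29], 0],
[[0.0248, -0.0131, 0.0301], [-2.49, -7.32, -3.61], 0],
[[0.027, -0.0135, 0.0279], [-2.5, -7.15, -3.92], 0],
[[0.029, -0.0138, 0.0257], [-2.49, -6.97, -4.24], 0],
[[0.031, -0.0138, 0.0234], [-2.5, -6.79, -4.53], 0],
[[0.0327, -0.0136, 0.0209], [-2.5, -6.58, -4.82], 0],
[[0.0344, -0.0131, 0.0186], [-2.49, -6.36, -5.11], 0],
[[0.0359, -0.0123, 0.0161], [-2.5, -6.14, -5.38], 0],
[[0.0371, -0.0114, 0.0138], [-2.49, -5.89, -5.64], 0],
rack 0.7 [0.66228015 0.26107368 0.02      ]
mallet_head 0.78 [ 0.62124867 -0.09296741  0.02      ]
green_peg 0.68 [ 0.49260223 -0.05966186  0.02      ]
```

Emit:
carry_out(plan=[[[-0.0013,0.0009,0.0409],[-2.51,-8.16,-0.24],0],[[0.0015,-0.0009,0.0409],[-2.5,-8.14,-0.53],0],[[0.0042,-0.0026,0.0407],[-2.49,-8.11,-0.89],0],[[0.0071,-0.0044,0.0402],[-2.5,-8.07,-1.24],0],[[0.0097,-0.006,0.0394],[-2.5,-8.0,-1.59],0],[[0.0124,-0.0076,0.0383],[-2.49,-7.93,-1.94],0],[[0.0151,-0.009,0.0371],[-2.5,-7.83,-2.28],0],[[0.0176,-0.0103,0.0356],[-2.49,-7.72,-2.63],0]])

```text
time_s: 1.45
position: [0.4694, -0.2903, 0.2239]
tool_rot: [[1.0, -0.002, 0.008], [-0.008, -0.344, 0.939], [0.0, -0.939, -0.344]]
ft_force: [0.2, 0.3, 0.2]
grip_width: -0.0
```

Emit:
carry_out(plan=[[[0.0201,-0.0114,0.034],[-2.5,-7.61,-2.95],0],[[0.0225,-0.0123,0.0321],[-2.5,-7.47,-3.29],0],[[0.0248,-0.0131,0.0301],[-2.49,-7.32,-3.61],0],[[0.027,-0.0135,0.0279],[-2.5,-7.15,-3.92],0],[[0.029,-0.0138,0.0257],[-2.49,-6.97,-4.24],0],[[0.031,-0.0138,0.0234],[-2.5,-6.79,-4.53],0],[[0.0327,-0.0136,0.0209],[-2.5,-6.58,-4.82],0],[[0.0344,-0.0131,0.0186],[-2.49,-6.36,-5.11],0]])

```text
time_s: 2.45
position: [0.553, 0.0232, 0.2166]
tool_rot: [[0.425, 0.583, -0.692], [0.905, -0.275, 0.325], [-0.001, -0.764, -0.645]]
ft_force: [0.1, -0.1, -0.7]
grip_width: -0.0001
```

Emit:
carry_out(plan=[[[0.0359,-0.0123,0.0161],[-2.5,-6.14,-5.38],0],[[0.0371,-0.0114,0.0138],[-2.49,-5.89,-5.64],0],[[0,0,0],[0,0,0],0],[[0,0,0],[0,0,0],0]])

```text
time_s: 2.95
position: [0.5445, 0.103, 0.2149]
tool_rot: [[0.161, 0.698, -0.698], [0.987, -0.114, 0.113], [-0.001, -0.707, -0.708]]
ft_force: [-0.9, 0.6, 0.4]
grip_width: -0.0003
```

```bash
python3 - <<'E'
from rig import env
import cv2,numpy as np
s=env.observe();print(s["time_s"],s["q"],s["position"],s["tool_rot"],s["ft_force"],s["grip_width"])
p=env.get_image("wrist");cv2.imwrite("pics/w1.png",p["image"][:,:,::-1])
np.savez("w1.npz",pos=s["position"],R=s["tool_rot"])
p=env.get_image("side");cv2.imwrite("pics/s1.png",p["image"][:,:,::-1])
E
```

```text
2.95 [  2.32622376  11.97188001 106.69875742 -26.3566057   18.71910337
 -56.66561417] [0.54450309 0.10299757 0.21486517] [[ 1.60594051e-01  6.98225529e-01 -6.97632182e-01]
 [ 9.87020154e-01 -1.14232257e-01  1.12881385e-01]
 [-8.75434023e-04 -7.06705103e-01 -7.07507690e-01]] [-0.91987778  0.56765386  0.43302648] -0.0002770636028975671
```

View pics/w1.png

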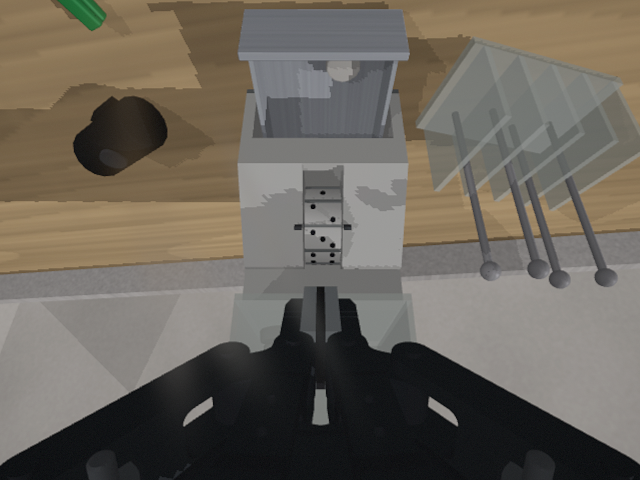

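View pics/s1.png

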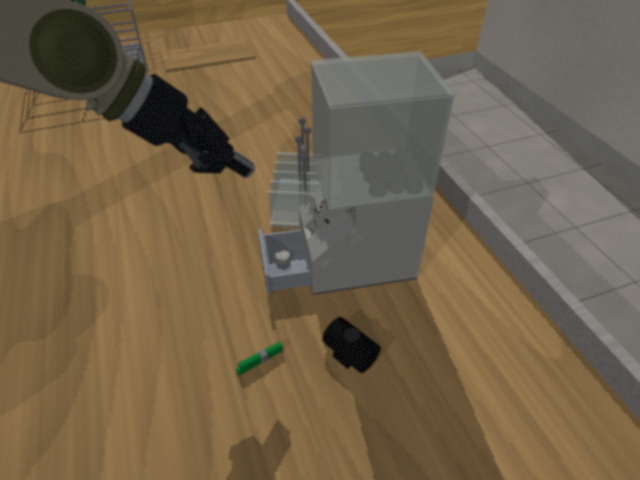

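Wrist view: pointers are at about (298,227) and (347,227), with the wheel in a slot spanning columns 303-343. The dispenser looks nicely square to the tool. I'll zoom in.

```bash
python3 - <<'E'
import cv2
a=cv2.imread("pics/w1.png")[80:300,225:425];cv2.imwrite("pics/w1z.png",cv2.resize(a,None,fx=2.7,fy=2.7,interpolation=cv2.INTER_CUBIC))
E
```

```text
(no output)
```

View pics/w1z.png

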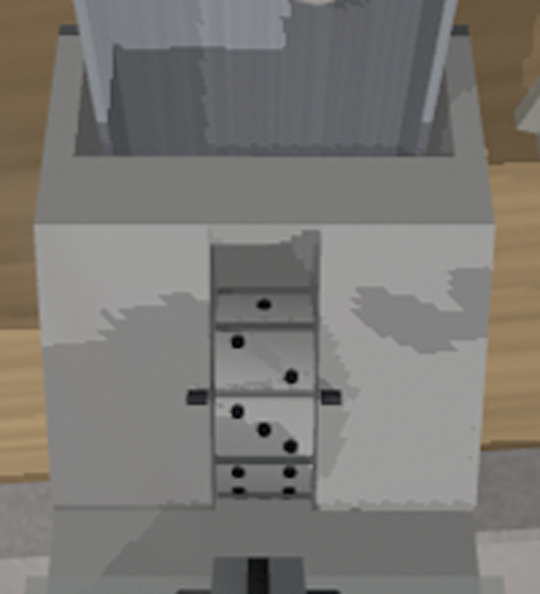

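```bash
cat > fitw.py <<'E'
from h import *
W=np.load("w1.npz");pos,R=W["pos"],W["R"]
Tc=np.array([[9.99999814e-01,2.86250274e-04,-5.38351860e-04,-2.28701731e-04],[5.98841813e-04,-2.95035400e-01,9.55486135e-01,-1.42045883e-01],[1.14675312e-04,-9.55486280e-01,-2.95035516e-01,7.52000988e-02],[0,0,0,1]])
f=240/np.tan(np.radians(64.93915511864597/2))
def wp(P):
    c=Tc[:3,:3].T@(R.T@(np.array(P)-pos)-Tc[:3,3]);return np.array([320.129+f*c[0]/c[2],234.77+f*c[1]/c[2]])
U=lambda x,y:np.array([x/2.7+225,y/2.7+80])
L=[((-.09,-.065,.08),U(37,224)),((-.09,.065,.08),U(493,222)),((-.03,-.065,.14),U(57,507)),((-.03,.065,.14),U(475,507))]
def res(p):
    Rd=Rz(p[2]);o=np.array([p[0],p[1],p[3] if len(p)>3 else 0])
    return np.array([wp(Rd@np.array(P)+o)-u for P,u in L])
for x0 in ([.7,.08,-.16],[.7,.08,-.16,0]):
    r=least_squares(lambda p:res(p).ravel(),x0);print(r.x,np.degrees(r.x[2]));print(res(r.x).round(1))
    p=r.x;Rd=Rz(p[2]);o=np.array([p[0],p[1],p[3] if len(p)>3 else 0])
    n=np.array([-.7071,0,.7071]);t=np.array([.7071,0,.7071]);wf=np.array([-.06,0,.11])+n*.018
    print("wf",Rd@wf+o, "pointers on slope / rim:",wp(Rd@(wf-n*.018+[0,.02,0])+o),wp(Rd@(wf-n*.018-[0,.02,0])+o),wp(Rd@wf+o))
    rows_=np.array([326,394,460])/2.7+80
    for ph in ([-18,18,54],[-54,-18,18]):
        def q(d): return np.array([wp(Rd@(wf+n*(d[0]-.032+.032*np.cos(np.radians(a)))+t*(d[1]+.032*np.sin(np.radians(a))))+o)[1] for a in ph])-rows_
        z=least_squares(q,[0,0]);print(ph,z.x,z.fun.round(1))
E
python3 fitw.py
```

```text
[ 0.70793463  0.07887176 -0.15320192] -8.777823557958111
[[-0.8  0.9]
 [ 0.9  0.9]
 [-1.1 -0.5]
 [ 1.  -0.8]]
wf [0.63605865 0.08997027 0.1227278 ] pointers on slope / rim: [348.36021089 217.41252787] [298.04763562 217.56773657] [323.20990131 223.53801323]
[-18, 18, 54] [ 0.04415735 -0.01749363] [-1.4  4.  -2.7]
[-54, -18, 18] [0.00486691 0.01045118] [ 0.2 -0.5  0.2]
[ 0.70890276  0.07872429 -0.15320555 -0.00075807] -8.778031348531758
[[-0.5  1. ]
 [ 0.6  1. ]
 [-0.8 -0.9]
 [ 0.7 -1.2]]
wf [0.63702682 0.08982306 0.12196973] pointers on slope / rim: [348.26020309 217.2151014 ] [298.15145695 217.36980189] [323.21202304 223.30237313]
[-18, 18, 54] [ 0.04538585 -0.01765005] [-1.4  4.  -2.7]
[-54, -18, 18] [0.00609541 0.01029476] [ 0.2 -0.5  0.2]
```

```bash
cat >> fitw.py <<'E'
print("----")
p=[0.70793463,0.07887176,-0.15320192];Rd=Rz(p[2]);o=np.array([p[0],p[1],0])
for dn in (-.004,0,.004):
    ph=[-54,-18,18]
    def q(d): return np.array([wp(Rd@(wf+n*(dn-.032+.032*np.cos(np.radians(a)))+t*(d[0]+.032*np.sin(np.radians(a))))+o)[1] for a in ph])-rows_
    z=least_squares(q,[0]);print(dn,z.x,z.fun.round(1))
w=Rd@wf+o
print("tool-frame vector to wf",R.T@(w-pos), "slope dir in tool",R.T@Rd@t,"pointer px rim", wp(w+Rd@[0,.019,0]))
E
python3 fitw.py | sed -n '/----/,$p'
```

```text
----
-0.004 [0.0129548] [ 1.  -0.5 -0.6]
0 [0.01182532] [ 0.7 -0.5 -0.2]
0.004 [0.01069593] [ 0.3 -0.5  0.2]
tool-frame vector to wf [ 0.00192573  0.13052852 -0.00015475] slope dir in tool [ 5.10179979e-03  5.47787778e-04 -9.99977246e-01] pointer px rim [348.57594328 223.46305863]
```

```bash
cat > chk.py <<'E'
import io,contextlib
with contextlib.redirect_stdout(io.StringIO()): from fitw import *
for nm,p in (("ext",np.load("p.npy")),("wrist",[0.70793463,0.07887176,-0.15320192,.0717])):
    Rd=Rz(p[2]);o=np.array([p[0],p[1],0])
    for k,P in dict(lowfoot=(-.09,0,0),low=(-.09,0,.08),mid=(-.06,0,.11),wf=(-.0727,0,.1227),up=(-.03,0,.14),lip=(-.065,0,.175),lipL=(-.065,-.062,.175),lipR=(-.065,.062,.175),trayL=(-.09-p[3],-.054,.052),trayR=(-.09-p[3],.054,.052)).items(): print(nm,k,wp(Rd@np.array(P)+o).round(1))
E
python3 chk.py
python3 - <<'E'
import cv2
a=cv2.imread("pics/w1.png")[180:330,220:430];cv2.imwrite("pics/w1y.png",cv2.convertScaleAbs(cv2.resize(a,None,fx=3.8,fy=3.8,interpolation=cv2.INTER_CUBIC),alpha=1.4))
E
```

```text
ext lowfoot [321.7  88.5]
ext low [321.8 162.6]
ext mid [321.8 216.8]
ext wf [321.8 222.8]
ext up [321.7 266.6]
ext lip [321.8 293.2]
ext lipL [233.3 293.1]
ext lipR [410.4 293.2]
ext trayL [235.7  54.2]
ext trayR [408.3  54.1]
wrist lowfoot [322.8  89.5]
wrist low [323.  163.5]
wrist mid [323.2 217.5]
wrist wf [323.2 223.5]
wrist up [323.3 267.1]
wrist lip [323.4 293.7]
wrist lipL [235.4 293.8]
wrist lipR [411.8 293.6]
wrist trayL [237.   56.3]
wrist trayR [408.9  55.2]
```

View pics/w1y.png

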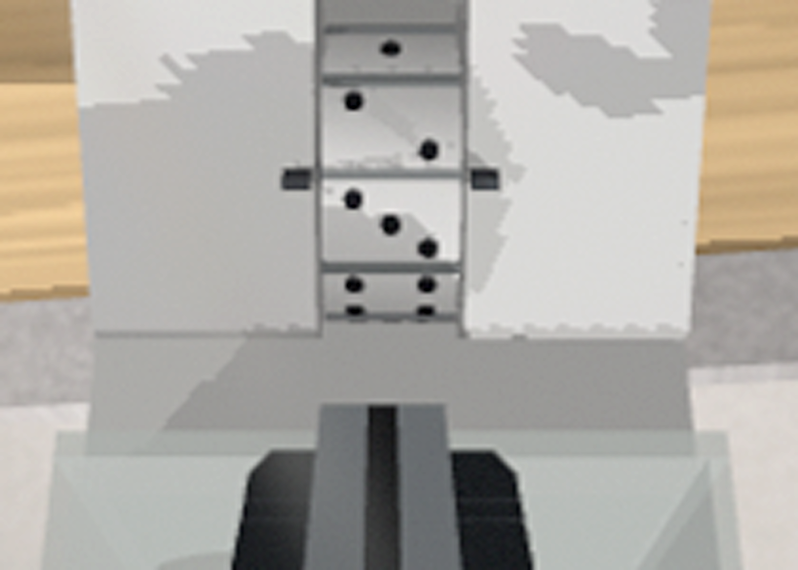

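```bash
cat > f2.py <<'E'
import io,contextlib
with contextlib.redirect_stdout(io.StringIO()): from fitw import *
p=[0.70793463,0.07887176,-0.15320192];Rd=Rz(p[2]);o=np.array([p[0],p[1],0])
# features: angle relative to 2/3 boundary(deg), row(zoom3.8)
F=[(-72,28),(-36,77),(0,175),(36,268),(72,318)]
# dots: 1 centre, 3 centre
F+=[(-54,48),(18,225),(-18,(101+150)/2)]
def row(dn,dt,a): return wp(Rd@(wf+n*(dn-.032+.032*np.cos(np.radians(a)))+t*(dt+.032*np.sin(np.radians(a))))+o)[1]
for dt in (0,.004,.008,.011):
  for dn in (-.004,0,.004):
    q=lambda d:np.array([row(dn,dt,d[0]+a)-180-r/3.8 for a,r in F])
    z=least_squares(q,[-18.]);print(dt,dn,z.x,z.cost.round(1),z.fun.round(1))
q=lambda d:np.array([row(d[1]*.01,d[2]*.01,d[0]*10+a)-180-r/3.8 for a,r in F])
z=least_squares(q,[-1.8,0,0]);print(z.x*[10,10,10],z.fun.round(1))
E
python3 f2.py
```

```text
0 -0.004 [8.55894539] 139.2 [ -6.5   1.8   2.   -4.4 -14.1  -2.5  -0.5   2.3]
0 0 [6.61221084] 111.6 [ -6.5   1.6   2.1  -3.3 -12.3  -2.7   0.1   2.1]
0 0.004 [4.60660864] 88.2 [ -6.5   1.3   2.2  -2.4 -10.5  -2.9   0.6   1.9]
0.004 -0.004 [0.58004854] 59.0 [-4.5  1.4  1.5 -2.4 -9.  -1.9  0.   1.5]
0.004 0 [-1.5176868] 42.3 [-4.3  1.1  1.5 -1.6 -7.3 -2.1  0.4  1.2]
0.004 0.004 [-3.67106355] 29.1 [-4.1  0.8  1.4 -0.8 -5.6 -2.2  0.7  0.9]
0.008 -0.004 [-7.63501903] 14.9 [-1.9  1.2  0.7 -1.2 -4.7 -0.9 -0.1  0.6]
0.008 0 [-9.85374493] 7.1 [-1.5  0.9  0.6 -0.6 -3.1 -0.9  0.1  0.3]
0.008 0.004 [-12.121295] 2.5 [-1.1  0.7  0.3 -0.1 -1.5 -0.9  0.2 -0. ]
0.011 -0.004 [-13.8635743] 3.1 [ 0.5  1.3 -0.  -0.8 -1.8  0.3 -0.4  0. ]
0.011 0 [-16.14671097] 1.5 [ 1.   1.1 -0.3 -0.3 -0.4  0.4 -0.4 -0.3]
0.011 0.004 [-18.47094648] 2.9 [ 1.6  0.9 -0.6  0.1  1.1  0.5 -0.4 -0.6]
[-15.22732141   4.98622951   9.19513099] [ 0.1  0.7 -0.1  0.2 -0.1 -0.4 -0.  -0.4]
```

Emit:
carry_out(plan=[[[0.001,0.034,-0.009],[0,-0.33,-0.33],0],[[0.001,0.034,-0.01],[0,0,0],0],[[0,0.032,0],[0,0,0],0],[[0,0.018,0],[0,0,0],0],[[0,0,0],[0,0,0],0],[[0,0,0],[0,0,0],0]])

```text
time_s: 3.8
position: [0.6398, 0.0906, 0.1453]
tool_rot: [[0.151, 0.7, -0.698], [0.989, -0.108, 0.106], [-0.001, -0.706, -0.708]]
ft_force: [-0.7, -0.7, -0.2]
grip_width: 0.0003
```

```bash
python3 - <<'E'
from rig import env
import cv2,numpy as np
s=env.observe();print(s["time_s"],s["q"],s["position"],s["ft_force"])
p=env.get_image("wrist");cv2.imwrite("pics/w2.png",p["image"][:,:,::-1])
p=env.get_image("side");cv2.imwrite("pics/s2.png",cv2.resize(p["image"][120:320,200:400,::-1],None,fx=3,fy=3,interpolation=cv2.INTER_CUBIC))
np.savez("w2.npz",pos=s["position"],R=s["tool_rot"])
E
```

```text
3.8 [ 9.48614472e-02  2.57208994e+01  9.95848602e+01 -3.22495405e+01
  1.17556811e+01 -5.21084330e+01] [0.63978863 0.09056486 0.14527906] [-0.73857192 -0.68315732 -0.20805885]
```

View pics/w2.png

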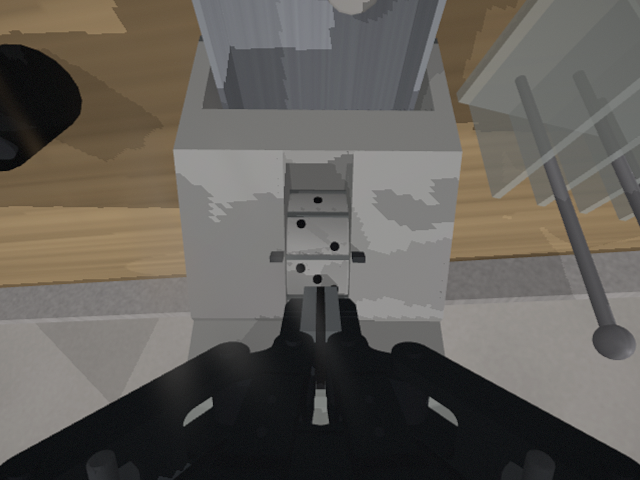

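View pics/s2.png

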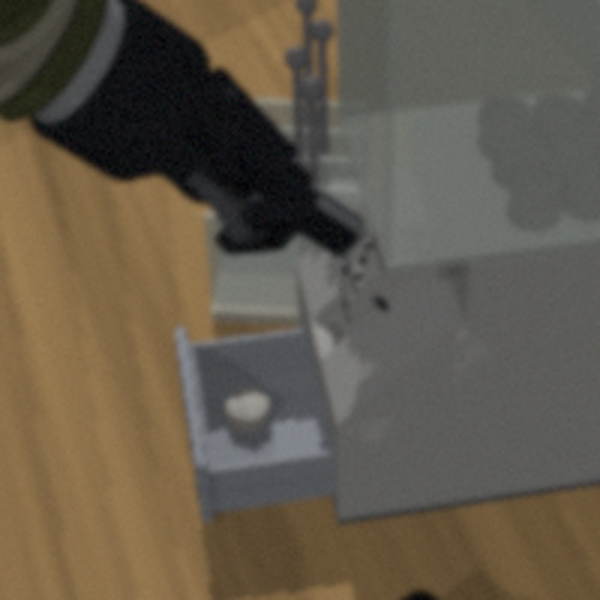

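```bash
python3 - <<'E'
import cv2
a=cv2.imread("pics/w2.png")[140:330,220:420];cv2.imwrite("pics/w2y.png",cv2.convertScaleAbs(cv2.resize(a,None,fx=3,fy=3,interpolation=cv2.INTER_CUBIC),alpha=1.4))
E
```

```text
(no output)
```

View pics/w2y.png

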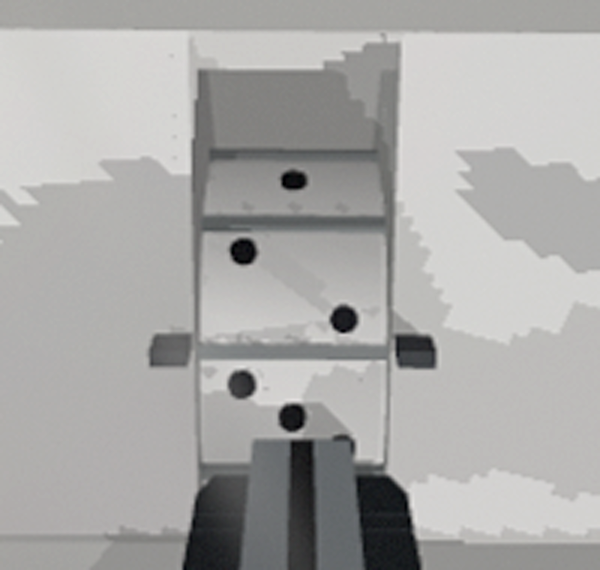

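```bash
cat > f3.py <<'E'
from h import *
Tc=np.array([[9.99999814e-01,2.86250274e-04,-5.38351860e-04,-2.28701731e-04],[5.98841813e-04,-2.95035400e-01,9.55486135e-01,-1.42045883e-01],[1.14675312e-04,-9.55486280e-01,-2.95035516e-01,7.52000988e-02],[0,0,0,1]])
f=240/np.tan(np.radians(64.93915511864597/2))
Ws=[np.load("w1.npz"),np.load("w2.npz")]
def wp(P,k):
    pos,R=Ws[k]["pos"],Ws[k]["R"]
    c=Tc[:3,:3].T@(R.T@(np.array(P)-pos)-Tc[:3,3]);return 234.77+f*c[1]/c[2]
Rd=Rz(-.1532);n=np.array([-.7071,0,.7071]);t=np.array([.7071,0,.7071]);wf=np.array([-.06,0,.11])+n*.018
def r(v):
    v=v*.01
    o=np.array([.708+v[0],.0789,v[1]]);dn,dt,ph,pn,pt=v[2],v[3],v[4]*1000,v[5],v[6]
    e=lambda P,k:wp(Rd@np.array(P)+o,k)
    rim=lambda a,k:e(wf+n*(dn-.032+.032*np.cos(np.radians(ph+a)))+t*(dt+.032*np.sin(np.radians(ph+a))),k)
    z1=lambda y:180+y/3.8
    z2=lambda y:140+y/3
    L=[e((-.09,0,.08),0)-163,e((-.03,0,.14),0)-267.8,e((-.09,0,.08),1)-z2(31),e((-.03,0,.14),1)-z2(537),e((-.065,0,.175),0)-293.4]
    for a,y1,y2 in ((-36,77,223),(0,175,352),(36,268,470),(-54,48,180),(18,225,417)): L+=[rim(a,0)-z1(y1),rim(a,1)-z2(y2)]
    P=wf+n*pn+t*pt
    L+=[e(P,0)-z1(178),e(P,1)-z2(350), v[1]/.002]
    return np.array(L)
s=least_squares(r,[0,0,0,.5,-1.5,0,.5]);print("dx dz dn dt phi pn pt (mm)",(s.x*10).round(2));print(s.fun.round(1))
J=np.linalg.inv(s.jac.T@s.jac);print("sd",(np.sqrt(np.diag(J))*10).round(1))
E
python3 f3.py
```

```text
dx dz dn dt phi pn pt (mm) [ -1.17   0.37  -0.29  10.45 -14.74 -14.8    7.03]
[ 0.  -0.8  0.1  0.1  0.3  0.7  0.4 -0.3  0.  -0.5  0.2 -0.3 -0.2 -0.5
  0.1 -0.  -0.   0.2]
sd [ 1.1  0.6  2.3  1.   2.1 11.   3.9]
```

Emit:
carry_out(plan=[[[0,0,0],[5,0,0],0],[[0,0.006,0],[0,0,0],0],[[0,0,0],[0,0,0],0],[[0,0,0],[0,0,0],0]])

```text
time_s: 4.4
position: [0.6435, 0.0899, 0.1395]
tool_rot: [[0.151, 0.635, -0.757], [0.989, -0.098, 0.115], [-0.002, -0.766, -0.643]]
ft_force: [-0.1, 0.2, -0.8]
grip_width: 0.0
```

```bash
cat > st.py <<'E'
from rig import env
import numpy as np
s=env.observe();R=s["tool_rot"];print(s["time_s"],s["q"].round(2),s["position"].round(4),"F tool",(R.T@s["ft_force"]).round(2));print(R.round(3).tolist())
E
python3 st.py
```

```text
4.4 [ -0.27  26.32  96.05 -17.29  18.72 -67.16] [0.6435 0.0899 0.1395] F tool [0.16 0.5  0.62]
[[0.151, 0.635, -0.757], [0.989, -0.098, 0.115], [-0.002, -0.766, -0.643]]
```

Emit:
carry_out(plan=[[[0,0.002,0],[0,0,0],0],[[0,0.001,0],[0,0,0],0],[[0,0,0],[0,0,0],0],[[0,0,0],[0,0,0],0]])

```text
time_s: 4.9
position: [0.6459, 0.0896, 0.1376]
tool_rot: [[0.151, 0.636, -0.757], [0.989, -0.098, 0.115], [-0.001, -0.766, -0.643]]
ft_force: [-0.1, -0.2, -0.5]
grip_width: 0.0
```

```bash
python3 st.py
```

```text
4.9 [ -0.32  26.66  95.83 -17.23  18.58 -67.24] [0.6459 0.0896 0.1376] F tool [-0.23  0.37  0.37]
[[0.151, 0.636, -0.757], [0.989, -0.098, 0.115], [-0.001, -0.766, -0.643]]
```

Emit:
carry_out(plan=[[[0,0.001,0],[0,0,0],0],[[0,0.0005,0],[0,0,0],0],[[0,0,0],[0,0,0],0],[[0,0,0],[0,0,0],0]])

```text
time_s: 5.4
position: [0.6468, 0.0895, 0.1365]
tool_rot: [[0.151, 0.636, -0.757], [0.989, -0.098, 0.115], [-0.001, -0.766, -0.643]]
ft_force: [-0.7, -0.5, 0.0]
grip_width: -0.0002
```

Emit:
carry_out(plan=[[[0,0.001,0],[0,0,0],0],[[0,0.0005,0],[0,0,0],0],[[0,0,0],[0,0,0],0],[[0,0,0],[0,0,0],0]])

```text
time_s: 5.9
position: [0.6478, 0.0893, 0.1353]
tool_rot: [[0.151, 0.636, -0.757], [0.989, -0.098, 0.115], [-0.001, -0.766, -0.643]]
ft_force: [0.0, 0.1, -0.0]
grip_width: -0.0001
```

```bash
python3 st.py
```

```text
5.9 [ -0.35  26.99  95.7  -17.33  18.38 -67.14] [0.6478 0.0893 0.1353] F tool [0.14 0.02 0.01]
[[0.151, 0.636, -0.757], [0.989, -0.098, 0.115], [-0.001, -0.766, -0.643]]
```

Emit:
carry_out(plan=[[[0,0.001,0],[0,0,0],0],[[0,0.0005,0],[0,0,0],0],[[0,0,0],[0,0,0],0],[[0,0,0],[0,0,0],0]])

```text
time_s: 6.4
position: [0.6487, 0.0892, 0.1343]
tool_rot: [[0.151, 0.636, -0.757], [0.989, -0.098, 0.115], [-0.001, -0.766, -0.643]]
ft_force: [-1.9, 0.4, 2.5]
grip_width: 0.0001
```

```bash
python3 st.py
```

```text
6.4 [ -0.36  27.15  95.63 -17.39  18.28 -67.09] [0.6487 0.0892 0.1343] F tool [ 0.11 -3.2  -0.15]
[[0.151, 0.636, -0.757], [0.989, -0.098, 0.115], [-0.001, -0.766, -0.643]]
```

Emit:
carry_out(plan=[[[0,0.001,0],[0,0,0],0],[[0,0,0],[0,0,0],0],[[0,0,0],[0,0,0],0]])

```text
time_s: 6.78
position: [0.6494, 0.0891, 0.1336]
tool_rot: [[0.151, 0.636, -0.757], [0.989, -0.098, 0.115], [-0.001, -0.766, -0.643]]
ft_force: [-3.5, 0.4, 4.4]
grip_width: -0.0
```

```bash
python3 st.py
```

```text
6.775 [ -0.38  27.26  95.58 -17.44  18.21 -67.05] [0.6494 0.0891 0.1336] F tool [-0.17 -5.6  -0.11]
[[0.151, 0.636, -0.757], [0.989, -0.098, 0.115], [-0.001, -0.766, -0.643]]
```

Emit:
carry_out(plan=[[[0,0.001,0],[0,0,0],0],[[0,0,0.001],[0,0,0],0],[[0,0,0.002],[0,0,0],0],[[0,0,0.002],[0,0,0],0]])

```text
time_s: 7.28
position: [0.6464, 0.0896, 0.1299]
tool_rot: [[0.151, 0.636, -0.756], [0.989, -0.098, 0.115], [-0.001, -0.765, -0.644]]
ft_force: [-2.2, -1.4, 7.4]
grip_width: -0.0001
```

```bash
python3 st.py
```

```text
7.275 [ -0.32  27.38  96.29 -18.35  17.39 -66.06] [0.6464 0.0896 0.1299] F tool [-1.7  -6.9  -3.29]
[[0.151, 0.636, -0.756], [0.989, -0.098, 0.115], [-0.001, -0.765, -0.644]]
```

Emit:
carry_out(plan=[[[0,0,0.002],[0,0,0],0],[[0,0,0.002],[0,0,0],0],[[0,0,0.002],[0,0,0],0],[[0,0,0.002],[0,0,0],0],[[0,0,0.002],[0,0,0],0],[[0,0,0.002],[0,0,0],0]])

```text
time_s: 8.02
position: [0.6369, 0.0911, 0.1216]
tool_rot: [[0.151, 0.635, -0.757], [0.989, -0.098, 0.115], [-0.001, -0.766, -0.643]]
ft_force: [-4.7, 0.8, 4.8]
grip_width: -0.0005
```

```bash
python3 st.py;  python3 - <<'E'
from rig import env
import cv2
p=env.get_image("wrist");a=p["image"][100:330,180:460,::-1];cv2.imwrite("pics/w3.png",cv2.resize(a,None,fx=2.5,fy=2.5,interpolation=cv2.INTER_CUBIC))
E
```

```text
8.025 [ -0.15  27.45  98.13 -20.77  15.71 -63.43] [0.6369 0.0911 0.1216] F tool [ 0.08 -6.8   0.57]
[[0.151, 0.635, -0.757], [0.989, -0.098, 0.115], [-0.001, -0.766, -0.643]]
```

View pics/w3.png

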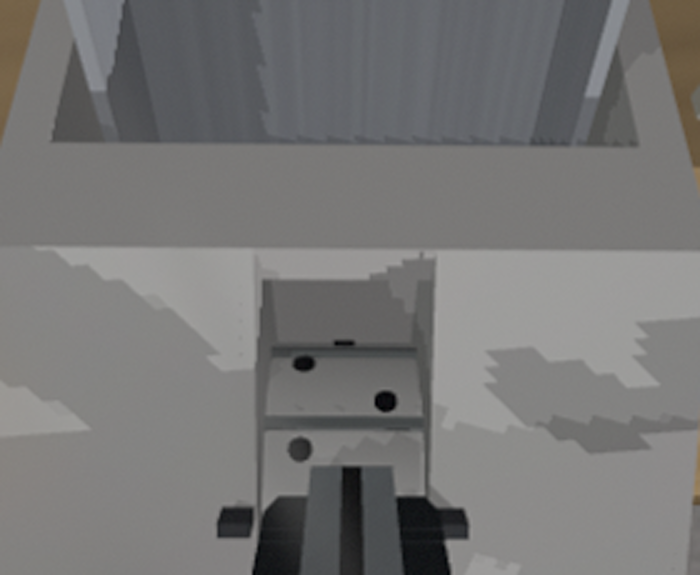

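Contact was felt and the wheel rolled with the finger: the 2/3 line is now near the bottom of the slot, and the tangential force has flipped sign. Next I lift off and let it click.

Emit:
carry_out(plan=[[[0,-0.005,0],[0,0,0],0],[[0,-0.007,-0.003],[0,0,0],0],[[0,0,-0.013],[0,0,0],0],[[0,0,0],[0,0,0],0],[[0,0,0],[0,0,0],0]])

```text
time_s: 8.7
position: [0.6412, 0.0902, 0.141]
tool_rot: [[0.151, 0.635, -0.757], [0.989, -0.098, 0.115], [-0.001, -0.766, -0.643]]
ft_force: [0.6, 0.4, 0.1]
grip_width: 0.0001
```

```bash
python3 st.py;  python3 - <<'E'
from rig import env
import cv2
p=env.get_image("wrist");a=p["image"][100:330,180:460,::-1];cv2.imwrite("pics/w4.png",cv2.resize(a,None,fx=2.5,fy=2.5,interpolation=cv2.INTER_CUBIC))
E
```

```text
8.7 [ -0.25  26.03  96.26 -17.17  18.82 -67.25] [0.6412 0.0902 0.141 ] F tool [ 0.46  0.24 -0.51]
[[0.151, 0.635, -0.757], [0.989, -0.098, 0.115], [-0.001, -0.766, -0.643]]
```

View pics/w4.png

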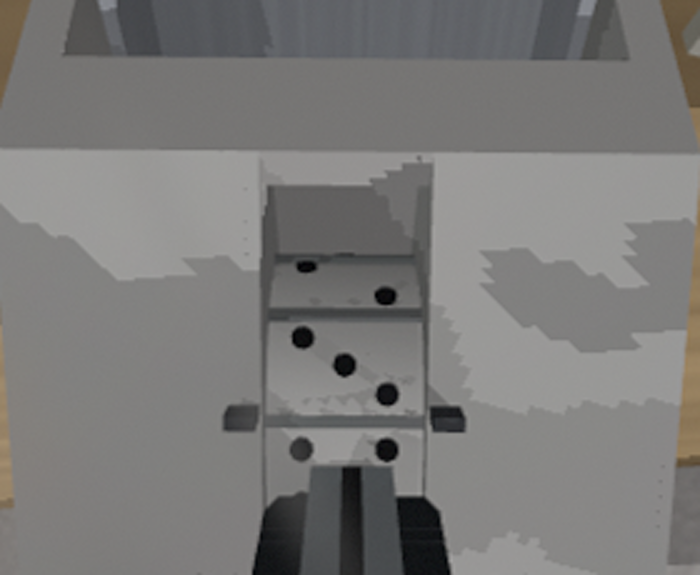

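Four dots now sits at the pointers. I'll repeat the stroke once more.

Emit:
carry_out(plan=[[[0,0.005,0],[0,0,0],0],[[0,0.004,0],[0,0,0],0],[[0,0.001,0],[0,0,0],0],[[0,0.001,0],[0,0,0],0],[[0,0.001,0],[0,0,0],0],[[0,0,0],[0,0,0],0]])

```text
time_s: 9.5
position: [0.6491, 0.0892, 0.1322]
tool_rot: [[0.151, 0.636, -0.757], [0.989, -0.098, 0.115], [-0.001, -0.766, -0.643]]
ft_force: [-4.4, -0.2, 5.5]
grip_width: -0.0002
```

```bash
python3 st.py
```

```text
9.5 [ -0.37  27.36  95.7  -17.64  18.01 -66.83] [0.6491 0.0892 0.1322] F tool [-0.83 -6.97 -0.26]
[[0.151, 0.636, -0.757], [0.989, -0.098, 0.115], [-0.001, -0.766, -0.643]]
```

Emit:
carry_out(plan=[[[0,0.0003,0.002],[0,0,0],0],[[0,0,0.002],[0,0,0],0],[[0,0,0.002],[0,0,0],0],[[0,0,0.002],[0,0,0],0],[[0,0,0.002],[0,0,0],0],[[0,0,0.002],[0,0,0],0],[[0,0,0.002],[0,0,0],0],[[0,0,0.002],[0,0,0],0]])

```text
time_s: 10.5
position: [0.6376, 0.091, 0.1222]
tool_rot: [[0.151, 0.637, -0.756], [0.989, -0.098, 0.115], [-0.001, -0.765, -0.644]]
ft_force: [-4.3, -0.4, 4.8]
grip_width: -0.0
```

```bash
python3 st.py
```

```text
10.5 [ -0.16  27.44  98.07 -20.8   15.66 -63.42] [0.6376 0.091  0.1222] F tool [-1.07 -6.34  0.08]
[[0.151, 0.637, -0.756], [0.989, -0.098, 0.115], [-0.001, -0.765, -0.644]]
```

Emit:
carry_out(plan=[[[0,0,0.0015],[0,0,0],0],[[0,-0.004,0],[0,0,0],0],[[0,-0.015,0],[0,0,0],0],[[0,-0.03,0],[0,0,0],0],[[0,-0.03,0],[0,0,0],0],[[0,0,0],[0,0,0],0],[[0,0,0],[0,0,0],0]])

```text
time_s: 11.38
position: [0.5861, 0.0987, 0.1809]
tool_rot: [[0.151, 0.636, -0.757], [0.989, -0.098, 0.115], [-0.001, -0.766, -0.643]]
ft_force: [0.2, 0.0, -0.2]
grip_width: 0.0
```

```bash
python3 st.py;  python3 - <<'E'
from rig import env
import cv2
p=env.get_image("wrist");a=p["image"][40:330,180:460,::-1];cv2.imwrite("pics/w5.png",cv2.resize(a,None,fx=2,fy=2,interpolation=cv2.INTER_CUBIC))
E
```

```text
11.375 [  0.87  18.35 101.02 -16.79  21.86 -67.05] [0.5861 0.0987 0.1809] F tool [ 0.07  0.27 -0.05]
[[0.151, 0.636, -0.757], [0.989, -0.098, 0.115], [-0.001, -0.766, -0.643]]
```

View pics/w5.png

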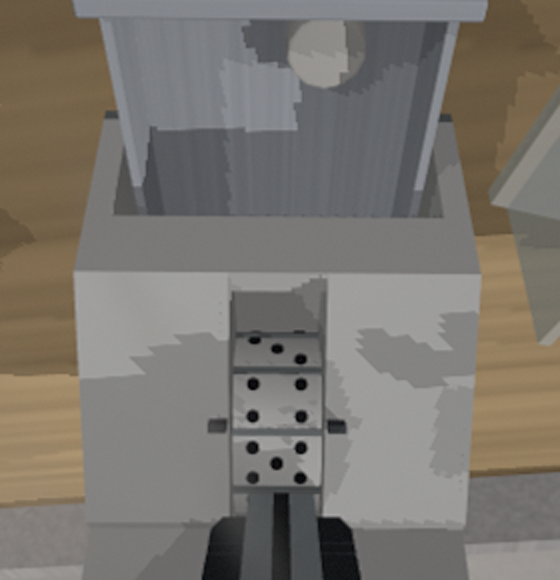

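Five dots is between the pointers, seated just as three and four were. Before pushing the tray I need a safe lean, because q5 has little margin, so I'll fit a quick kinematic model from the logged states.

```bash
cat > kin.py <<'E'
from h import *
D=[([-78.34,21.84,74.386,0,83.857,-12.335],[.22359,-.50218,.2307],[-.0003,.00146,-1]),
([2.326,11.972,106.699,-26.357,18.719,-56.666],[.5445,.1030,.21487],[.6982,-.1142,-.7067]),
([.0949,25.721,99.585,-32.25,11.756,-52.108],[.63979,.09056,.14528],[.700,-.108,-.706]),
([-.27,26.32,96.05,-17.29,18.72,-67.16],[.6435,.0899,.1395],[.635,-.098,-.766]),
([-.36,27.15,95.63,-17.39,18.28,-67.09],[.6487,.0892,.1343],[.636,-.098,-.766]),
([-.15,27.45,98.13,-20.77,15.71,-63.43],[.6369,.0911,.1216],[.635,-.098,-.766]),
([.87,18.35,101.02,-16.79,21.86,-67.05],[.5861,.0987,.1809],[.636,-.098,-.766])]
def wr(v,q1,q2,q3):
    a,h,L2,L3,c=v[:5]
    q1,q2,q3=np.radians([q1,q2,q3])
    r=a+L2*np.sin(q2)+L3*np.sin(q2+q3+c);z=h+L2*np.cos(q2)+L3*np.cos(q2+q3+c)
    return np.array([r*np.cos(q1),r*np.sin(q1),z])
def res(v): return np.concatenate([wr(v,*q[:3])-(np.array(p)-v[5]*np.array(y)) for q,p,y in D])
s=least_squares(res,[0,.3,.4,.35,0,.25]);v=s.x
def fwdtool(q):  # forearm dir vs tool: check q5
    return None
if __name__=="__main__":
    print(v,abs(s.fun).max())
    def solve(p,R):
        y=R[:,1];W=p-v[5]*y
        z=least_squares(lambda q:wr(v,*q)-W,[3,25,98],x_scale=50);q=z.x
        q1,pt=np.radians(q[0]),np.radians(q[1]+q[2])
        fd=lambda d:np.array([np.sin(pt+d)*np.cos(q1),np.sin(pt+d)*np.sin(q1),np.cos(pt+d)])
        return q,np.degrees(np.arccos(fd(0)@y))
    for q,p,y in D: print(q[4],solve(np.array(p),np.c_[[1,0,0],y,[0,0,1]])[1])
    o=np.array([.7068,.0789,0]);Rd=Rz(-.1532)
    for L in (40,30,25,20,15):
        T=tool(90-8.78,L)
        print(L,[(solve(Rd@np.array([x,0,.03])+o,T)[0].round(0),round(solve(Rd@np.array([x,0,.03])+o,T)[1],1)) for x in (-.2,-.1)])
E
python3 kin.py
```

```text
[ 0.88680663 -1.31185184  0.01609496  1.01905991 -2.02903985 -0.58717818] 0.11351726656254342
83.857 82.45953281744504
18.719 17.67384180922122
11.756 12.435953916938557
18.72 18.850917917596107
18.28 18.111919986840395
15.71 18.406374526960878
21.86 21.34284698162853
40 [(array([  3., 180., -64.]), np.float64(25.7)), (array([  2., 186., -64.]), np.float64(19.4))]
30 [(array([  5., 174., -64.]), np.float64(40.7)), (array([  3., 181., -64.]), np.float64(33.9))]
25 [(array([  5., 171., -64.]), np.float64(48.7)), (array([  4., 178., -64.]), np.float64(41.8))]
20 [(array([  6., 168., -64.]), np.float64(57.0)), (array([  5., 174., -64.]), np.float64(50.0))]
15 [(array([  7., 164., -64.]), np.float64(65.4)), (array([  5., 171., -64.]), np.float64(58.4))]
```

```bash
sed -i 's/return np.array(\[r\*np.cos(q1),r\*np.sin(q1),z\])/d=v[6];return np.array([r*np.cos(q1)-d*np.sin(q1),r*np.sin(q1)+d*np.cos(q1),z])/; s/\[0,.3,.4,.35,0,.25\]/[0,.15,.4,.35,0,.25,.1]/' kin.py; python3 kin.py
```

```text
[3.77580110e-04 1.29077103e-01 5.37139022e-01 3.65056601e-01
 2.84613940e-01 2.57042973e-01 1.17464306e-01] 0.00014583245109817122
83.857 83.85605100104067
18.719 18.727129811593734
11.756 11.710470879331849
18.72 18.778746155997908
18.28 18.202760834617195
15.71 15.77915968786084
21.86 21.790080017400975
40 [(array([  3.,  32., 121.]), np.float64(14.3)), (array([  0.,  35., 107.]), np.float64(6.1))]
30 [(array([  2.,  29., 115.]), np.float64(8.1)), (array([ -0.,  34., 100.]), np.float64(16.0))]
25 [(array([  1.,  29., 112.]), np.float64(15.3)), (array([-1., 34., 97.]), np.float64(24.0))]
20 [(array([  1.,  29., 108.]), np.float64(23.2)), (array([-1., 35., 93.]), np.float64(31.9))]
15 [(array([  0.,  30., 105.]), np.float64(30.9)), (array([-1., 36., 90.]), np.float64(39.6))]
```

```bash
python3 - <<'E'
from kin import *
from rig import env
import json
s=env.observe();Rd=Rz(-.1532);o=np.array([.7068,.0789,0])
W=lambda x,z:Rd@np.array([x,0,z])+o
cur=Rd.T@(s["position"]-o);print(cur)
ps=[]
seq=[(cur[0]-.03,.181,34),(-.180,.178,28),(-.21,.16,22),(-.21,.115,22),(-.21,.07,22),(-.21,.03,22)]
for x,z,L in seq: ps.append((W(x,z),tool(90-8.78,L)))
for r in rows(s["position"],s["tool_rot"],ps): print(json.dumps(r)+",")
T=tool(90-8.78,22);print("push dir in tool",T.T@Rd@[1,0,0])
E
```

```text
[-0.12226668  0.00113225  0.18043543]
[[-0.0011, -0.0197, 0.0226], [5.98, 0.11, 0.0], 0],
[[0.0, -0.013, 0.0247], [6.0, 0.0, -0.0], 0],
[[0.0, 0.0018, 0.0349], [6.0, 0.0, -0.0], 0],
[[0.0, 0.0417, 0.0169], [-0.0, 0.0, -0.0], 0],
[[0.0, 0.0417, 0.0169], [-0.0, 0.0, -0.0], 0],
[[0.0, 0.0371, 0.0149], [-0.0, 0.0, -0.0], 0],
push dir in tool [ 3.99083251e-05  3.74606593e-01 -9.27183854e-01]
```

Emit:
carry_out(plan=[[[-0.0011,-0.0197,0.0226],[5.98,0.11,0.0],0],[[0.0,-0.013,0.0247],[6.0,0.0,0.0],0],[[0.0,0.0018,0.0349],[6.0,0.0,0.0],0],[[0,0,0],[0,0,0],0],[[0,0,0],[0,0,0],0]])

```text
time_s: 12.05
position: [0.5001, 0.1109, 0.1605]
tool_rot: [[0.153, 0.373, -0.915], [0.988, -0.058, 0.141], [0.0, -0.926, -0.377]]
ft_force: [-0.9, 0.1, -0.7]
grip_width: -0.0002
```

Emit:
carry_out(plan=[[[0.0,0.0417,0.0169],[0,0,0],0],[[0.0,0.0417,0.0169],[0,0,0],0],[[0.0,0.0371,0.0149],[0,0,0],0],[[0,0,0],[0,0,0],0],[[0,0,0],[0,0,0],0]])

```text
time_s: 12.68
position: [0.5003, 0.111, 0.0319]
tool_rot: [[0.152, 0.373, -0.915], [0.988, -0.057, 0.141], [0.0, -0.926, -0.378]]
ft_force: [0.6, 0.2, 0.3]
grip_width: 0.0004
```

```bash
python3 st.py;  python3 - <<'E'
from rig import env
import cv2
p=env.get_image("side");a=p["image"][100:400,160:460,::-1];cv2.imwrite("pics/s6.png",cv2.resize(a,None,fx=2,fy=2,interpolation=cv2.INTER_CUBIC))
p=env.get_image("wrist");cv2.imwrite("pics/w6.png",p["image"][:,:,::-1])
E
```

```text
12.675 [  1.17  28.33 110.77 -11.25  19.37 -70.15] [0.5003 0.111  0.0319] F tool [ 0.29 -0.07 -0.64]
[[0.152, 0.373, -0.915], [0.988, -0.057, 0.141], [0.0, -0.926, -0.378]]
```

View pics/s6.png

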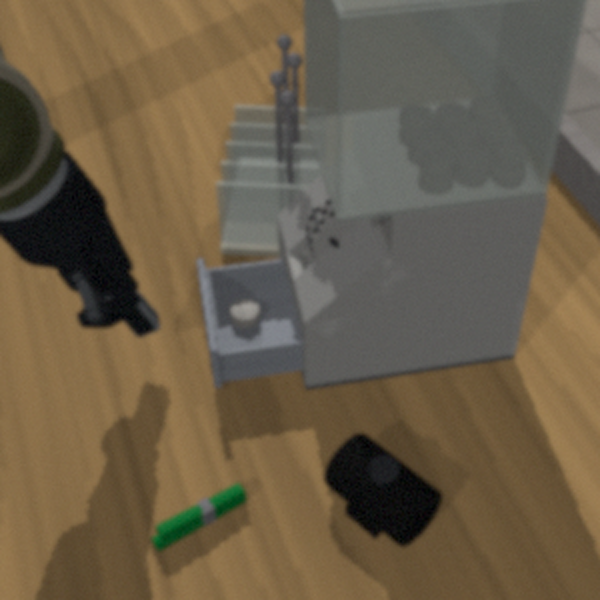

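View pics/w6.png

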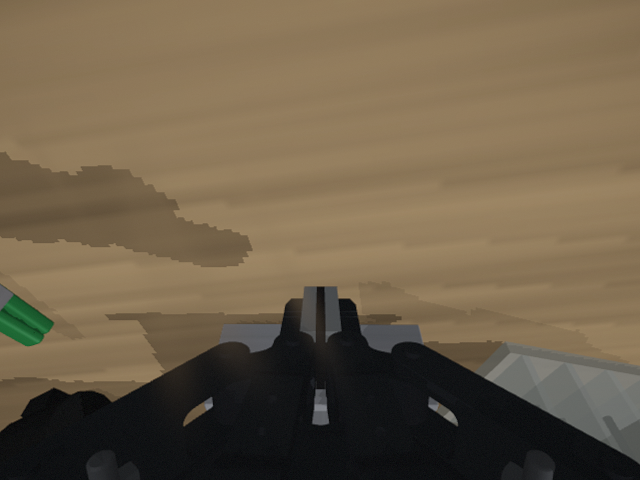

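Finger is centred in front of the tray panel, which spans columns 220-420, and the peg is clear at the left. Pushing now.

Emit:
carry_out(plan=[[[0,0.0037,-0.0093],[0,0,0],0],[[0,0.0037,-0.0093],[0,0,0],0],[[0,0.0037,-0.0093],[0,0,0],0],[[0,0.0037,-0.0093],[0,0,0],0],[[0,0.0037,-0.0093],[0,0,0],0],[[0,0.0037,-0.0093],[0,0,0],0],[[0,0.0037,-0.0093],[0,0,0],0],[[0,0.0037,-0.0093],[0,0,0],0]])

```text
time_s: 13.78
position: [0.5787, 0.0987, 0.0308]
tool_rot: [[0.153, 0.37, -0.916], [0.988, -0.057, 0.141], [-0.0, -0.927, -0.374]]
ft_force: [-1.9, -0.8, 0.4]
grip_width: 0.0
```

```bash
cat > st2.py <<'E'
from h import *
from rig import env
s=env.observe();Rd=Rz(-.1532);o=np.array([.7068,.0789,0]);print(s["time_s"],s["q"].round(1),"disp",(Rd.T@(s["position"]-o)).round(4),"F",(Rd.T@s["ft_force"]).round(1))
E
python3 st2.py
```

```text
13.775 [ -0.5  32.9  99.3  -7.   26.3 -76. ] disp [-0.1296 -0.      0.0308] F [-1.8 -1.1  0.4]
```

Emit:
carry_out(plan=[[[0,0.0037,-0.0093],[0,0,0],0],[[0,0.0026,-0.0065],[0,0,0],0],[[0,0.0011,-0.0028],[0,0,0],0],[[0,0,0],[0,0,0],0]])

```text
time_s: 14.28
position: [0.5986, 0.0959, 0.0313]
tool_rot: [[0.152, 0.372, -0.916], [0.988, -0.057, 0.141], [0.0, -0.927, -0.376]]
ft_force: [0.1, 0.6, 0.3]
grip_width: -0.0002
```

```bash
python3 st2.py
```

```text
14.275 [ -0.8  34.   96.3  -6.4  27.9 -77. ] disp [-0.1096  0.0003  0.0313] F [-0.   0.6  0.3]
```

Emit:
carry_out(plan=[[[0,0.0011,-0.0028],[0,0,0],0],[[0,0.0011,-0.0028],[0,0,0],0],[[0,0.0008,-0.0019],[0,0,0],0]])

```text
time_s: 14.65
position: [0.6063, 0.0946, 0.0313]
tool_rot: [[0.152, 0.371, -0.916], [0.988, -0.057, 0.141], [0.0, -0.927, -0.375]]
ft_force: [-2.3, 0.9, 1.2]
grip_width: 0.0002
```

```bash
python3 st2.py
```

```text
14.65 [ -0.9  34.5  95.1  -6.1  28.7 -77.4] disp [-0.1017  0.0002  0.0313] F [-2.4  0.5  1.2]
```

Emit:
carry_out(plan=[[[0,0.0008,-0.0019],[0,0,0],0],[[0,0.0004,-0.0009],[0,0,0],0]])

```text
time_s: 14.9
position: [0.6093, 0.0941, 0.0312]
tool_rot: [[0.152, 0.371, -0.916], [0.988, -0.057, 0.141], [0.0, -0.927, -0.375]]
ft_force: [-3.6, 0.8, 3.4]
grip_width: -0.0
```

```bash
python3 st2.py
```

```text
14.9 [ -1.   34.7  94.6  -6.   29.  -77.5] disp [-0.0987  0.0001  0.0312] F [-3.7  0.2  3.4]
```

Emit:
carry_out(plan=[[[0,0.0004,-0.0009],[0,0,0],0],[[0,0.0004,-0.0009],[0,0,0],0]])

```text
time_s: 15.15
position: [0.6095, 0.094, 0.0309]
tool_rot: [[0.152, 0.368, -0.917], [0.988, -0.057, 0.141], [-0.0, -0.928, -0.372]]
ft_force: [-13.8, 2.3, 9.3]
grip_width: 0.0001
```

```bash
python3 st2.py
```

```text
15.15 [ -1.   34.7  94.5  -6.   29.3 -77.6] disp [-0.0985  0.0001  0.0309] F [-14.    0.2   9.3]
```

It hit a hard stop, 14 N with no further travel. Backing off to check.

Emit:
carry_out(plan=[[[0,-0.002,0.005],[0,0,0],0],[[0,-0.011,0.028],[0,0,0],0],[[0,-0.018,0.046],[0,0,0],0],[[0,-0.05,0.01],[0,0,0],0],[[0,-0.06,0.01],[-8,0,0],0],[[0,-0.03,0.01],[-8,0,0],0],[[0,0,0],[0,0,0],0],[[0,0,0],[0,0,0],0]])

```text
time_s: 16.15
position: [0.4528, 0.1158, 0.1399]
tool_rot: [[0.16, 0.578, -0.8], [0.987, -0.1, 0.125], [-0.008, -0.81, -0.586]]
ft_force: [0.5, -0.9, 0.3]
grip_width: -0.0001
```

```bash
python3 st.py;  python3 - <<'E'
from rig import env
import cv2
p=env.get_image("side");a=p["image"][100:400,160:460,::-1];cv2.imwrite("pics/s7.png",cv2.resize(a,None,fx=2,fy=2,interpolation=cv2.INTER_CUBIC))
p=env.get_image("wrist");cv2.imwrite("pics/w7.png",p["image"][:,:,::-1])
p=env.get_image("top");cv2.imwrite("pics/t7.png",p["image"][:,:,::-1])
E
```

```text
16.15 [  4.47  12.32 118.24 -30.49  16.57 -49.67] [0.4528 0.1158 0.1399] F tool [-0.77  0.08 -0.69]
[[0.16, 0.578, -0.8], [0.987, -0.1, 0.125], [-0.008, -0.81, -0.586]]
```

View pics/s7.png

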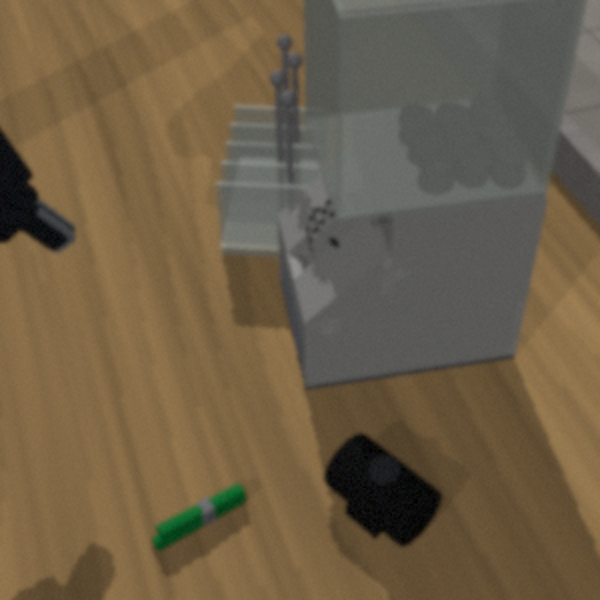

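View pics/w7.png

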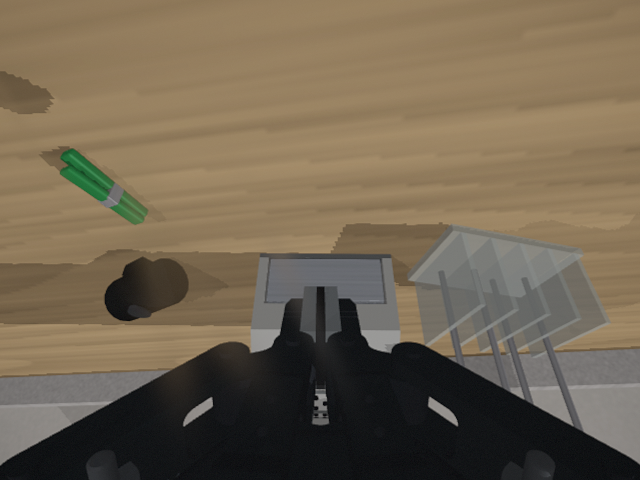

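View pics/t7.png

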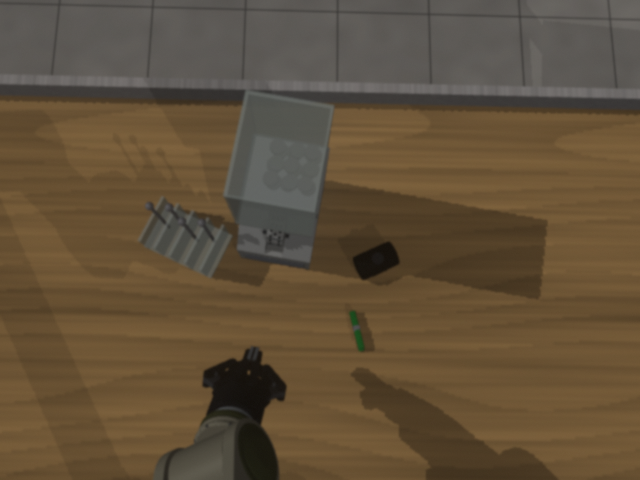

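```bash
python3 - <<'E'
import cv2
a=cv2.imread("pics/s6.png")[170:290,260:380];b=cv2.imread("pics/s7.png")[170:290,260:380]
cv2.imwrite("pics/cmp.png",cv2.resize(cv2.hconcat([a,b]),None,fx=3,fy=3,interpolation=cv2.INTER_CUBIC));print(cv2.absdiff(a,b)[20:90,30:90].mean())
E
```

```text
3.345793650793651
```

View pics/cmp.png

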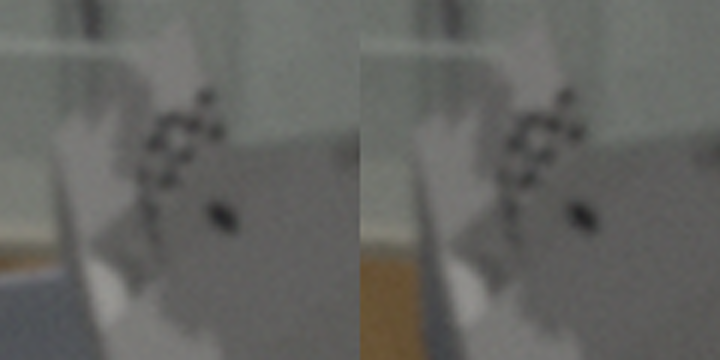

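The dot pattern is the same before and after the push, so the wheel hasn't moved. The tray panel is flush and the bystanders sit where they started. Handing in.

```bash
python3 -c "
from rig import env
print(env.close_job())"
```

```text
the job is handed in; nothing more can be done
None
```

The dispenser is set: the wheel clicked in at five dots, the tray is pushed fully home, and I handed the job in at about 16 s of the 48 s limit.

- **Wheel:** it started on three. I rolled it one step at a time with two strokes at about 7 N, lifting off after each. The wrist camera showed four, then five, between the pointers. The force reading was near zero once the finger was off.
- **Tray:** I pushed it by the middle of its panel until it met a hard stop at about 14 N, then backed away. In the wrist, side and top pictures the panel looks flush with the front face.
- **Wheel after the push:** I didn't take a fresh wrist close-up. The side camera shows the same dot pattern before and after.
- **Rack, mallet head and green peg:** they look unmoved in the pictures. I didn't measure their final positions.

Two things differed from what I expected:

- **Wheel position:** the wheel sat about 10 mm above the middle of the slope, and the pointers about 7 mm above it, so I went by the camera and by touch.
- **Lean:** joint 5 came within 2° of its limit at a 45° lean. I used 40° on the wheel, and 22° for the tray push for the same reason; the 40° lean is inside the advised 35–45°.

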